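# Centre-punch the last hole of a post base plate

## Task

One of the two post base plates clamped to the bench still lacks its fourth corner hole: only a scribed cross is there. Draw the automatic centre punch out of its slanting rest, hold it upright with its point on the middle of that cross and press straight down until its spring trips (nowhere else), then put it back down into the slanting rest until its collar sits on the rest, and let go. Leave the other things on the bench where they are.

Things in the scene. Friction and masses are not known exactly. Their poses are not given: they have to be found in the camera images.
- punch_grip (a point): automatic centre punch, plain metal, 150 mm long, 0.25 kg, round about its own z (point to cap). This point: on its axis, mid knurled aluminium barrel (24 mm diameter, from 39 mm below to 30 mm above this point, its end). Below: collar, 34 mm diameter, 39 to 45 mm down; sleeve, 18 mm, to 86 mm down, foot tapered; sprung nose, 10 mm, to 120 mm down. Starts in the rest, 25 degrees off vertical
- punch_tip (a point): the blunt 4 mm point of the punch's nose, on the punch's axis, 120 mm below punch_grip while the nose is out; axes parallel to those of punch_grip
- nose (a joint): how far the sprung nose is pushed into the punch, in m: 0 fully out, 0.012 fully in (hard stop). The push needed is 1 to 3 N up to 0.004, then grows to about 16 N at 0.0085, where the spring trips: past that it drops at once to about 7 N. The trip is complete beyond 0.0095. The nose springs out by itself when lifted
- slot_mouth (a point): mouth of the slanting rest's bore (24 mm wide, 40 mm long, open below), 95 mm above the bench. Its z axis points up and out along the bore, 25 degrees off vertical, leaning roughly to the robot; its y is level. The rest is dark steel, fixed, base 130 x 90 mm; the sloping face round the mouth is 90 mm (along x) by 80 mm. The punch's collar sits on this face
- slot_home (a point): where punch_grip is when the punch stands home in the rest: 45 mm out from slot_mouth along the bore; same axes as slot_mouth
- mark (a point): middle of the scribed cross (two dark lines 26 mm long) on the top face of the unfinished base plate, 12 mm above the bench, at the corner that has no hole
- work_centre (a point): middle of the top of the unfinished base plate, 110 x 110 x 12 mm, fixed, sides along its x and y; a 40 mm square tube on it stands up to 52 mm above the bench; 15 mm holes at three corners, 38 mm from the middle along x and y, the cross at the fourth (+x, +y). Strap clamps at its +y and -y sides reach 78 mm from the middle, 33 mm above the bench
- finished_centre (a point): the same point of the other base plate, alike in all but its four drilled holes; it is done already
- can: can, 62 mm diameter, 80 mm tall, standing; origin at its underside (not to be moved)
- carton: carton 60 x 75 x 45 mm; origin at its underside (not to be moved)
- bottle: white bottle, 64 mm diameter, 170 mm tall, standing; origin at its underside (not to be moved)
- hammer: hammer lying on the bench beyond the work (not to be moved)
- wrench: wrench 150 mm long lying on the bench beyond the work (not to be moved)
- screwdriver: screwdriver lying on the bench beyond the work (not to be moved)
Mind the look-alikes: they are no part of the job. What is shaped like the part that bears slot_mouth but turquoise or yellow is not meant.

How it is judged:
By the outcome, as a careful person would: the job done as asked, in the order asked, and still so for the second after the job is handed in, with the robot touching nothing.
It also fails if it takes over 54 s, if anything falls off the work surface, if the arm or the gripper's body presses on something with over 40 N, if the wrist force passes 120 N, or if a joint passes its speed limit or range.

## Robot

A 6-joint arm with a two-finger parallel gripper is mounted at the origin on the work surface. World frame = base frame: x ahead of the robot, y to its left, z up, the work surface at z = 0. Lengths are in mm, angles in rad, forces in N, time in s.
With the tool pointing down it reaches from about 300 to 775 mm from the base axis. Payload 14.6 kg.
Tool frame: the origin (TCP) lies on the mounting face of the last link; the fingertips stand 199 mm ahead of it and the grasp point (between the pads) lies 180 mm ahead of it; z points along the fingers, y is the line along which they close (so a half turn about z gives the same grasp; the last joint's range is limited). The gripper opens to 94 mm and grips with 3 to 60 N. Pads are 16 mm wide; open, the fingers measure 119 mm over their backs; the gripper's body (75 mm by 177 mm) begins 78 mm behind the grasp point.
Start: joints at [1.282, 0.3, 1.521, -0, 1.321, -0.067], TCP at [120.991, 536.518, 404.646] pointing down, gripper open.
Joint ranges: [-3.03, 3.03], [-0.79, 2.21], [0.23, 2.52], [-1.04, 4.18], [0, 3.07], [-2.55, 2.55]. Speed limits (rad/s): [2.22, 2.22, 2.57, 3.14, 3.14, 3.14].

## Interface

Orientations are given as a rotation vector (axis times angle).
In Python, from bench import env, grab_frame gives the robot as it stands.
- The arm moves only by the tool step_arm, never from a script. Its argument "plan" is a list of rows, each a list of 7 numbers: the shift along the tool's x, y, z normalised to -1 to 1, where 1 is 0.12 m, then the turn, a rotation vector about the tool's x, y, z normalised to -1 to 1, where 1 is 360 degrees, then the gripper command: -1 is shut, 1 is fully open, values between are in proportion. In form: [[x, y, z, rx, ry, rz, grip], ...]. A call has 1 to 8 rows; each row is the pose to reach, as a shift and turn from the pose commanded when the call began, along the tool's axes at that moment, turning the shorter way round; what a row does not reach only later rows make up. A row lasts 1/12 s, in which the tool goes at most 41.7 mm and 7.16 degrees, less where a joint would pass 70% of its speed; a pose out of reach is approached as far as the arm can. A call with a number of a shift or a turn outside -1 to 1 is refused whole. A call with a gripper value outside its range is refused whole. The fingers move at their own pace and stop on an object; the grip force is fixed at half the most. Time passes only in rows, so rows that repeat a pose let the fingers close. It gives the time, the measured TCP pose, the force, the opening and the grip force at its end, in the units of the state.
- env.get_obs(): the state, without advancing time (a new reading comes with each control period).
- grab_frame(name): name is "side" or "top"; returns a dict with "color" (480x640x3 uint8, red, green, blue), "fx", "fy", "cx", "cy" (pixels), "pose" (4x4, takes a point from camera to world coordinates). Camera axes: x right, y down, z forward; pixel columns grow to the right and rows downward; lengths in mm; the calibration is good to about 2 mm. A picture is of the moment at which its call begins. There is no depth.
- env.sign_off(): hands the job in; it is judged then, once.
The state is a dict: "time_s": time; "q": joint angles; "dq": joint speeds; "joint_efforts": joint torques, N m; "ee_pos": TCP position; "orientation": TCP orientation; "wrist_force": force on the tool from outside, world axes, zero at the start; "ft_torque": the same for the moment, N m; "grip_width": finger opening in mm; "gripper_force": force on a finger pad.
Only numpy, scipy, OpenCV 4.12 (cv2) and the standard library are available. Lean on these libraries where they do the work, as an engineer would, in place of code of your own. Each camera call takes 0.05 s, during which the arm holds its last target. There are 200 camera calls.

## Working session

There is one attempt and no reset: what is moved stays moved. The work goes in short steps, Python scripts to look and compute and a tool call to move; the robot and the scene stay as the last step left them, time stands still between calls to the robot, and variables do not carry over. Pictures are saved under pics/ and viewed, at most 10 in all, crops included, and the job is handed in when it is done.

Besides the shell and the picture viewer there is one more tool, called as name(argument=value, ...) on one line, values as JSON. step_arm: Moves the arm, as the interface text tells. Its arguments: {"type":"object","properties":{"plan":{"type":"array"}},"required":["plan"]}

```bash
mkdir -p pics; ls
python3 - <<'E'
from bench import env, grab_frame
import cv2,numpy as np
for n in("side","top"):
    f=grab_frame(n); cv2.imwrite(f"pics/{n}0.png",f["color"][:,:,::-1]); print(n,f["fx"],f["fy"],f["cx"],f["cy"]); print(np.round(f["pose"],4).tolist())
o=env.get_obs()
for k in o: print(k,np.round(o[k],3))
E
```

```text
pics
side 597.6090085893793 597.6090085893793 318.78206993615527 236.26448618707596
[[0.9866, -0.1111, 0.1192, 330.3371], [-0.1624, -0.7326, 0.661, -828.3892], [0.0139, -0.6715, -0.7409, 1058.1802], [0.0, 0.0, 0.0, 1.0]]
top 437.59462885005814 437.59462885005814 316.32860229593376 237.83596777262818
[[0.0225, -0.9726, 0.2315, 290.31], [-0.9997, -0.0226, 0.0024, 4.5858], [0.0029, -0.2315, -0.9728, 1024.5114], [0.0, 0.0, 0.0, 1.0]]
time_s 0.1
q [ 1.282  0.3    1.522 -0.     1.321 -0.067]
dq [-0.    -0.    -0.004  0.001  0.001 -0.001]
joint_efforts [ 2.0000e-03 -5.3264e+01 -3.5328e+01  7.1000e-02  2.3000e-02 -0.0000e+00]
ee_pos [120.986 536.501 404.133]
orientation [-3.480e-01 -3.122e+00  2.000e-03]
wrist_force [ 0.255  0.339 -0.022]
ft_torque [-0.044 -0.022 -0.022]
gripper_force 0.0
grip_width 94.159
```

View pics/side0.png

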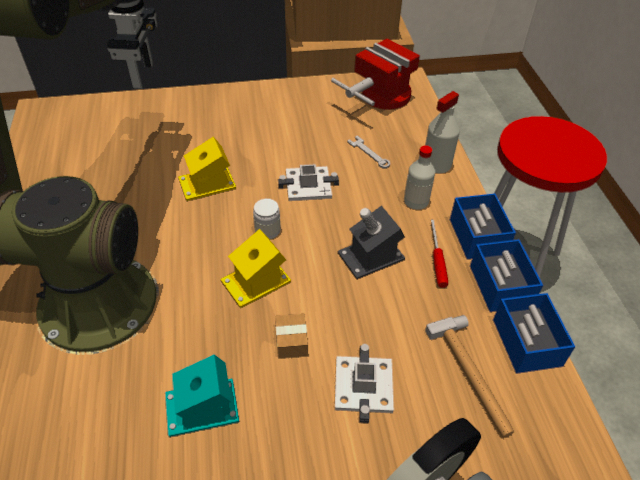

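View pics/top0.png

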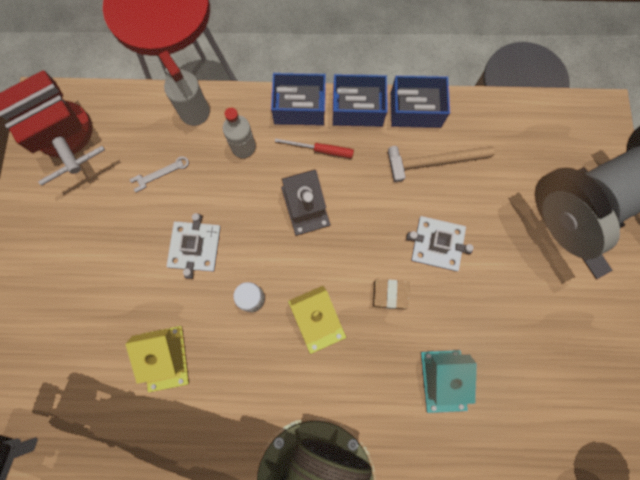

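The unfinished plate is at top (193,246) / side (308,182), with its cross at about top (211,232) / side (324,191). The dark rest with the punch is at top (306,200) / side (372,240). I'll enlarge both.

```bash
cat > h.py <<'E'
import numpy as np,cv2
from bench import env, grab_frame
from scipy.spatial.transform import Rotation as R
def ray(f,u,v):
    P=np.array(f["pose"]); d=P[:3,:3]@np.array([(u-f["cx"])/f["fx"],(v-f["cy"])/f["fy"],1]); return P[:3,3],d/np.linalg.norm(d)
def onz(f,u,v,z):
    o,d=ray(f,u,v); return o+d*(z-o[2])/d[2]
def tri(f1,p1,f2,p2):
    o1,d1=ray(f1,*p1);o2,d2=ray(f2,*p2)
    s=np.linalg.lstsq(np.c_[d1,-d2],o2-o1,rcond=None)[0]
    a,b=o1+s[0]*d1,o2+s[1]*d2; return (a+b)/2,np.linalg.norm(a-b)
def proj(f,p):
    P=np.array(f["pose"]); c=P[:3,:3].T@(np.array(p)-P[:3,3]); return np.array([f["fx"]*c[0]/c[2]+f["cx"],f["fy"]*c[1]/c[2]+f["cy"]])
def crop(f,u0,v0,w,h,k):
    c=f["color"][v0:v0+h,u0:u0+w,::-1]; return cv2.resize(c,(w*k,h*k),interpolation=cv2.INTER_CUBIC)
E
python3 - <<'E'
from h import *
s=grab_frame("side");t=grab_frame("top")
a=np.hstack([crop(s,270,155,80,60,5),crop(s,330,200,80,80,5)[:300]*1])
b=np.hstack([crop(t,160,208,80,60,5),crop(t,270,160,80,60,5)])
cv2.imwrite("pics/c1.png",np.vstack([a,b]))
E
```

```text
(no output)
```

View pics/c1.png

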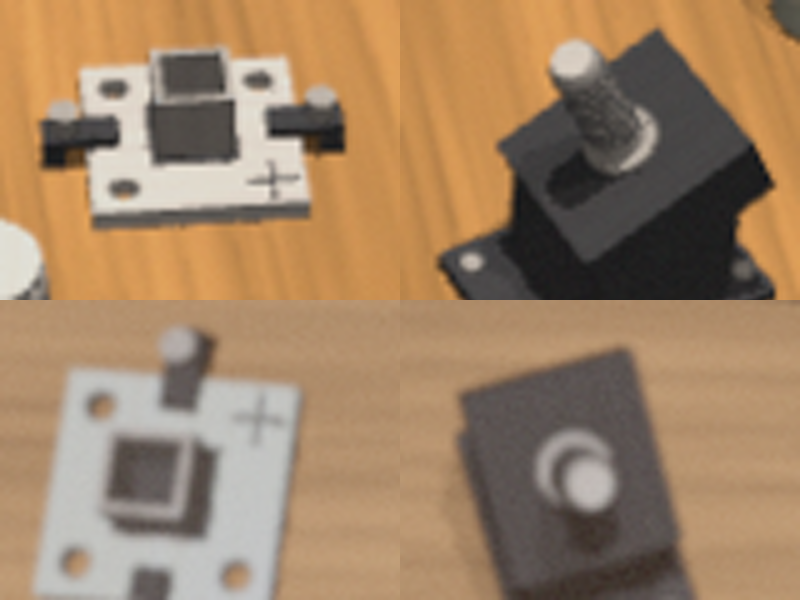

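Run:
```python
from h import *
np.set_printoptions(precision=1,suppress=True)
s=grab_frame("side");t=grab_frame("top")
S1=lambda x,y:(270+x/5-.4,155+y/5-.4); S2=lambda x,y:(330+(x-400)/5-.4,200+y/5-.4)
T1=lambda x,y:(160+x/5-.4,208+(y-300)/5-.4); T2=lambda x,y:(270+(x-400)/5-.4,160+(y-300)/5-.4)
print("mark",onz(s,*S1(274,181),12),onz(t,*T1(259,420),12),tri(s,S1(274,181),t,T1(259,420)))
for n,a,b in [("h--",(124,188),(74,562)),("h2",(113,88),(100,405)),("hfar",(258,79),None)]:
    print(n,onz(s,*S1(*a),12),b and onz(t,*T1(*b),12))
print("h3",onz(t,*T1(236,575),12), onz(t,*T1(100,405),12), onz(t,*T1(74,562),12))
print("cap",tri(s,S2(574,60),t,T2(591,487)))
print("collar",tri(s,S2(622,138),t,T2(572,470)))
# face corners (side,top)
for a,b in [((657,30),(628,347)),((752,145),(678,535)),((585,262),(509,590)),((498,147),(459,397))]:
    print("a",a,b,tri(s,S2(*a),t,T2(*b)))
```

```text
mark [538.  256.6  12. ] [540.7 257.6  12. ] (array([539.5, 257.6,  11.4]), np.float64(2.6341091340402545))
h-- [462.1 262.7  12. ] [470. 339.  12.]
h2 [466.6 338.5  12. ] [546.3 334.   12. ]
hfar [542.8 334.3  12. ] None
h3 [465.6 262.5  12. ] [546.3 334.   12. ] [470. 339.  12.]
cap (array([581.5,  26.3, 161.8]), np.float64(1.1378968220783279))
collar (array([610.3,  36.6,  98.4]), np.float64(1.9104665166582124))
a (657, 30) (628, 347) (array([619.9,  11.2, 194.7]), np.float64(20.57879926057694))
a (752, 145) (678, 535) (array([613.4, -12.2, 128.6]), np.float64(77.75530392461889))
a (585, 262) (509, 590) (array([600.9,  71.2, -28.5]), np.float64(18.33513384324205))
a (498, 147) (459, 397) (array([604.8,  81.2,  77. ]), np.float64(91.09695371257406))
```

Run:
```python
from h import *
np.set_printoptions(precision=1,suppress=True)
s=grab_frame("side");t=grab_frame("top")
S2=lambda x,y:(330+(x-400)/5-.4,200+y/5-.4)
T2=lambda x,y:(270+(x-400)/5-.4,160+(y-300)/5-.4)
C=[]
for a,b in [((657,30),(459,397)),((752,145),(628,347)),((585,262),(678,535)),((498,147),(509,590))]:
    c=tri(s,S2(*a),t,T2(*b));C.append(c[0]);print(c)
C=np.array(C);print("mouth",C.mean(0))
e=C[0]-C[1]; print("y dir yaw",np.degrees(np.arctan2(e[1],e[0]))); e=C[3]-C[2]; print(np.degrees(np.arctan2(e[1],e[0])))
e=(C[2]+C[3]-C[0]-C[1])/2; print("x dir",e,np.degrees(np.arctan2(e[1],e[0])))
for n in ("side","top"): pass
```

```text
(array([637.5,  87. , 112.3]), np.float64(3.444218255949234))
(array([662.7,  12.8, 111.6]), np.float64(4.332321979724606))
(array([586.5, -11.7,  75.3]), np.float64(5.5807104329630635))
(array([561.8,  64.4,  70.9]), np.float64(2.2742536521624195))
mouth [612.2  38.1  92.5]
y dir yaw 108.75656294607016
107.9860060749791
x dir [-76.  -23.5 -38.8] -162.7838565853676
```

```bash
cat >> h.py <<'E'
import json
def load(): c=np.load("cmd.npy"); return c[:3],R.from_rotvec(c[3:])
def apply(row):   # update the commanded pose by a row that was fully reached
    p,r=load(); n=p+r.apply(np.array(row[:3])*120); q=r*R.from_rotvec(np.array(row[3:6])*2*np.pi)
    np.save("cmd.npy",np.r_[n,q.as_rotvec()])
def need(p1,r1):
    p,r=load(); print("row",np.round(r.inv().apply(p1-p)/120,4),np.round((r.inv()*r1).as_rotvec()/2/np.pi,4))
def err():
    o=env.get_obs(); p,r=load(); e=(r.inv()*R.from_rotvec(o["orientation"])).as_rotvec(deg=True)
    print("t",o["time_s"],"pos",np.round(o["ee_pos"],1),"-cmd",np.round(np.array(o["ee_pos"])-p,2),"rot",np.round(e,2),"F",np.round(o["wrist_force"],1),"grip",o["grip_width"],o["gripper_force"],"q",np.round(o["q"],2))
PSI=np.radians(18.2)
def axis(th=25): t=np.radians(th); return np.array([-np.sin(t)*np.cos(PSI),-np.sin(t)*np.sin(PSI),np.cos(t)])
def ori(th):
    z=-axis(th); y=np.array([-np.sin(PSI),np.cos(PSI),0]); return R.from_matrix(np.c_[np.cross(y,z),y,z])
MOUTH=np.array([612,37,95.]); HOME=MOUTH+45*axis()
E
python3 - <<'E'
from h import *
np.save("cmd.npy",[120.991,536.518,404.646,*env.get_obs()["orientation"]])
err(); need(HOME+280*axis(),ori(25))
E
```

```text
Traceback (most recent call last):
  File "h.py", line 24, in err
    o=env.get_obs(); p,r=load(); e=(r.inv()*R.from_rotvec(o["orientation"])).as_rotvec(deg=True)
                                   ~~~~~~~~~~~~~~~~~~~~~~~~~~~~~~~~~~~~~~~~~~~~~~~~~~~^^^^^^^^^^
  File "scipy/spatial/transform/_rotation.pyx", line 1895, in scipy.spatial.transform._rotation.Rotation.as_rotvec
TypeError: as_rotvec() got an unexpected keyword argument 'deg'
```

step_arm(plan=[[-0.25, -0.25, 0, 0, 0, 0, 1], [-0.5, -0.5, 0, 0, 0, 0, 1], [-0.75, -0.75, 0, 0, 0, 0, 1], [-1, -1, 0, 0, 0, 0, 1], [-1, -1, 0, 0, 0, 0, 1]])

```text
time_s: 0.82
ee_pos: [213.7, 389.3, 404.8]
orientation: [0.352, 3.121, -0.001]
wrist_force: [-0.6, 1.1, 0.6]
grip_width: 93.9
gripper_force: 0.0
```

```bash
sed -i 's/\.as_rotvec(deg=True)/.as_rotvec()*57.3/' h.py
python3 - <<'E'
from h import *
apply([-1,-1,0,0,0,0]); err(); need(HOME+280*axis(),ori(25))
E
```

```text
t 0.8167 pos [213.7 389.3 404.8] -cmd [ 2.05 -3.72  0.17] rot [ 0.01 -0.05  0.17] F [-0.6  1.1  0.6] grip 93.85232669360018 0.0 q [ 0.99  0.06  1.8  -0.    1.28 -0.36]
row [-2.9253 -2.7483  0.1263] [-0.0188 -0.0678 -0.0845]
```

step_arm(plan=[[-0.3, -0.3, 0, 0, 0, 0, 1], [-0.6, -0.6, 0, 0, 0, 0, 1], [-0.8, -0.8, 0, 0, 0, 0, 1], [-1, -1, 0, 0, 0, 0, 1], [-1, -1, 0, 0, 0, 0, 1], [-1, -1, 0, 0, 0, 0, 1]])

```text
time_s: 1.32
ee_pos: [303.2, 248.4, 404.9]
orientation: [0.354, 3.121, 0.001]
wrist_force: [0.1, 0.9, -0.3]
grip_width: 93.9
gripper_force: 0.0
```

Run:
```python
from h import *
apply([-1,-1,0,0,0,0]); err(); need(HOME+280*axis(),ori(25))
```

```text
t 1.3167 pos [303.2 248.4 404.9] -cmd [ 0.91 -1.22  0.2 ] rot [-0.03 -0.02  0.23] F [ 0.1  0.9 -0.3] grip 93.87611395229901 0.0 q [ 0.59 -0.06  1.93  0.    1.28 -0.75]
row [-1.9253 -1.7483  0.1263] [-0.0188 -0.0678 -0.0845]
```

step_arm(plan=[[-0.3, -0.3, 0, 0, 0, 0, 1], [-0.6, -0.6, 0, 0, 0, 0, 1], [-0.8, -0.8, 0, 0, 0, 0, 1], [-1, -1, 0, 0, 0, 0, 1], [-1, -1, 0, 0, 0, 0, 1]])

```text
time_s: 1.73
ee_pos: [395.1, 103.3, 404.7]
orientation: [0.352, 3.121, -0.001]
wrist_force: [-0.8, -0.0, -0.5]
grip_width: 94.0
gripper_force: 0.0
```

step_arm(plan=[[-0.2, -0.2, 0.02, -0.003, -0.012, -0.015, 1], [-0.5, -0.4, 0.06, -0.008, -0.03, -0.038, 1], [-0.8, -0.65, 0.1, -0.014, -0.05, -0.063, 1], [-0.925, -0.748, 0.126, -0.0188, -0.0678, -0.0845, 1], [-0.925, -0.748, 0.126, -0.0188, -0.0678, -0.0845, 1], [-0.925, -0.748, 0.126, -0.0188, -0.0678, -0.0845, 1], [-0.925, -0.748, 0.126, -0.0188, -0.0678, -0.0845, 1], [-0.925, -0.748, 0.126, -0.0188, -0.0678, -0.0845, 1]])

```text
time_s: 2.4
ee_pos: [481.6, -4.5, 389.4]
orientation: [-0.428, 2.677, 0.097]
wrist_force: [0.4, -0.2, 0.3]
grip_width: 94.2
gripper_force: 0.0
```

Run:
```python
from h import *
apply([-1,-1,0,0,0,0]); apply([-0.925, -0.748, 0.126, -0.0188, -0.0678, -0.0845]); err(); need(HOME+280*axis(),ori(25))
s=grab_frame("side");t=grab_frame("top")
o=env.get_obs();r=R.from_rotvec(o["orientation"]);p=o["ee_pos"]
for y in(-47,47): 
    q=p+r.apply([0,y,199]); print(proj(s,q),proj(t,q))
cv2.imwrite("pics/c2.png",np.hstack([crop(s,280,120,130,150,3),crop(t,240,120,130,150,3)]))
```

```text
t 2.4 pos [481.6  -4.5 389.4] -cmd [ 0.13  1.31 -0.14] rot [-0.07  0.1   0.06] F [ 0.4 -0.2  0.3] grip 94.23753866063389 0.0 q [-0.11  0.1   1.81  0.24  0.84 -2.12]
row [ 0.     -0.0004  0.0003] [0.     0.0001 0.    ]
[368.8468806  212.58074337] [332.45350062 192.81151636]
[345.78273192 183.78595209] [286.41723829 206.05806857]
```

View pics/c2.png

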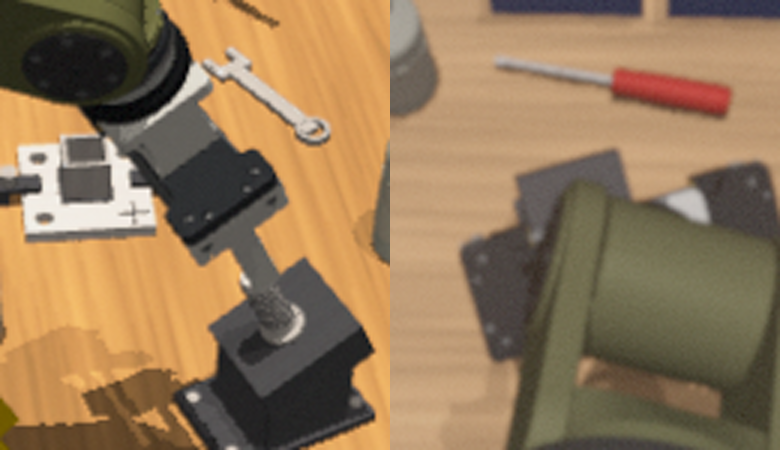

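The side view shows the gripper coaxial above the punch, with the near finger tip at about (370,215), close to the prediction. The top view is blocked by the arm. Descending.

step_arm(plan=[[0, 0, 0.2, 0, 0, 0, 1], [0, 0, 0.4, 0, 0, 0, 1], [0, 0, 0.6, 0, 0, 0, 1], [0, 0, 0.75, 0, 0, 0, 1], [0, 0, 0.833, 0, 0, 0, 1], [0, 0, 0.833, 0, 0, 0, 1], [0, 0, 0.833, 0, 0, 0, 1]])

```text
time_s: 3.08
ee_pos: [521.7, 7.8, 299.3]
orientation: [-0.429, 2.675, 0.096]
wrist_force: [-0.3, -1.1, -0.1]
grip_width: 93.5
gripper_force: 0.0
```

Run:
```python
from h import *
apply([0,0,.833,0,0,0]); err()
s=grab_frame("side");t=grab_frame("top")
o=env.get_obs();r=R.from_rotvec(o["orientation"]);p=o["ee_pos"]
for q in ([0,0,150],[0,0,219],[0,-47,199],[0,47,199]): print(q,(proj(s,p+r.apply(q))-[320,160])*5)
cv2.imwrite("pics/c3.png",crop(s,320,160,100,100,5))
```

```text
t 3.0833 pos [521.7   7.8 299.3] -cmd [0.06 0.4  0.29] rot [-0.03  0.03  0.  ] F [-0.3 -1.1 -0.1] grip 93.52721017919582 0.0 q [-0.08  0.3   1.8   0.27  0.65 -2.15]
[0, 0, 150] [224.4378161  251.46297555]
[0, 0, 219] [271.73419573 330.16082517]
[0, -47, 199] [315.39146586 379.56672965]
[0, 47, 199] [203.88037236 239.5197862 ]
```

View pics/c3.png

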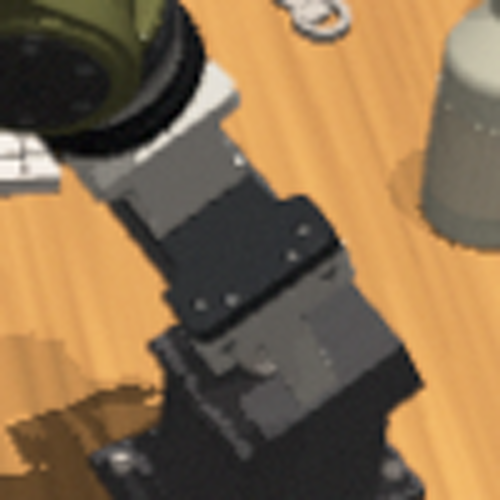

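The gripper body hides the punch, and only the collar edge shows, at about crop (258,360), as predicted. Closing.

step_arm(plan=[[0, 0, 0, 0, 0, 0, -1], [0, 0, 0, 0, 0, 0, -1], [0, 0, 0, 0, 0, 0, -1], [0, 0, 0, 0, 0, 0, -1], [0, 0, 0, 0, 0, 0, -1], [0, 0, 0, 0, 0, 0, -1], [0, 0, 0, 0, 0, 0, -1], [0, 0, 0, 0, 0, 0, -1]])

```text
time_s: 3.85
ee_pos: [521.7, 7.4, 298.9]
orientation: [-0.429, 2.675, 0.096]
wrist_force: [-0.1, -0.1, 0.8]
grip_width: 44.2
gripper_force: 0.0
```

Run:
```python
from h import *
err(); print(load()[1].inv().apply(env.get_obs()["wrist_force"]))
```

```text
t 3.85 pos [521.7   7.4 298.9] -cmd [ 0.02  0.03 -0.08] rot [-0.01 -0.    0.  ] F [-0.1 -0.1  0.8] grip 44.192515685598536 0.0 q [-0.08  0.3   1.8   0.27  0.65 -2.15]
[-0.19862998 -0.10690099 -0.73950929]
```

step_arm(plan=[[0, 0, 0, 0, 0, 0, -1], [0, 0, 0, 0, 0, 0, -1], [0, 0, 0, 0, 0, 0, -1], [0, 0, 0, 0, 0, 0, -1], [0, 0, 0, 0, 0, 0, -1], [0, 0, 0, 0, 0, 0, -1], [0, 0, 0, 0, 0, 0, -1], [0, 0, 0, 0, 0, 0, -1]])

```text
time_s: 4.52
ee_pos: [521.7, 7.4, 298.9]
orientation: [-0.429, 2.675, 0.096]
wrist_force: [0.3, 0.6, 0.2]
grip_width: 23.3
gripper_force: 30.0
```

Run:
```python
from h import *
err(); print(load()[1].inv().apply(env.get_obs()["wrist_force"]),env.get_obs()["ft_torque"])
```

```text
t 4.5167 pos [521.7   7.4 298.9] -cmd [ 0.01  0.04 -0.09] rot [-0.01  0.   -0.  ] F [0.3 0.6 0.2] grip 23.330294225603936 29.999920431291685 q [-0.08  0.3   1.8   0.27  0.65 -2.15]
[-0.5443316   0.47637161  0.07077268] [0.03845969 0.23713526 0.08263801]
```

step_arm(plan=[[0, 0, -0.1, 0, 0, 0, -1], [0, 0, -0.25, 0, 0, 0, -1], [0, 0, -0.4, 0, 0, 0, -1], [0, 0, -0.6, 0, 0, 0, -1], [0, 0, -0.8, 0, 0, 0, -1], [0, 0, -1, 0, 0, 0, -1], [0, 0, -1, 0, 0, 0, -1], [0, 0, -1, 0, 0, 0, -1]])

```text
time_s: 5.18
ee_pos: [473.3, -8.5, 408.0]
orientation: [-0.428, 2.673, 0.095]
wrist_force: [-0.3, -0.8, -2.3]
grip_width: 23.4
gripper_force: 30.0
```

Run:
```python
from h import *
apply([0,0,-1,0,0,0]); err()
M=np.array([539.5,257.1,12.]); need(M+[0,0,350],ori(0))
```

```text
t 5.1833 pos [473.3  -8.5 408. ] -cmd [-0.15 -0.04  0.23] rot [ 0.03 -0.08 -0.  ] F [-0.3 -0.8 -2.3] grip 23.449682169214473 29.999323678202927 q [-0.12  0.07  1.81  0.24  0.88 -2.13]
row [-0.9393  1.9304  0.8594] [0.     0.0695 0.    ]
```

Run:
```python
from h import *
need(np.array([506,100,425]),ori(0))
```

```text
row [-0.5504  0.7741  0.0983] [0.     0.0695 0.    ]
```

step_arm(plan=[[-0.14, 0.2, 0.025, 0, 0.0174, 0, -1], [-0.27, 0.39, 0.05, 0, 0.0348, 0, -1], [-0.41, 0.58, 0.074, 0, 0.0522, 0, -1], [-0.55, 0.774, 0.098, 0, 0.0695, 0, -1], [-0.55, 0.774, 0.098, 0, 0.0695, 0, -1], [-0.55, 0.774, 0.098, 0, 0.0695, 0, -1]])

```text
time_s: 5.68
ee_pos: [506.6, 101.3, 422.8]
orientation: [0.501, -3.099, -0.001]
wrist_force: [-0.2, 0.1, -1.9]
grip_width: 23.4
gripper_force: 30.0
```

Run:
```python
from h import *
apply([-0.55, 0.774, 0.098, 0, 0.0695, 0]); err()
M=np.array([539.5,257.1,12.]); need(M+[0,0,330],ori(0))
```

```text
t 5.6833 pos [506.6 101.3 422.8] -cmd [ 0.67  1.32 -2.24] rot [-0.05  0.13 -0.15] F [-0.2  0.1 -1.9] grip 23.441450516941703 29.999442687258124 q [ 0.13  0.21  1.59  0.    1.34 -1.77]
row [-0.6748  1.1564  0.692 ] [ 0. -0.  0.]
```

step_arm(plan=[[-0.15, 0.25, 0, 0, 0, 0, -1], [-0.3, 0.5, 0.1, 0, 0, 0, -1], [-0.45, 0.75, 0.25, 0, 0, 0, -1], [-0.6, 1, 0.4, 0, 0, 0, -1], [-0.6, 1, 0.4, 0, 0, 0, -1]])

```text
time_s: 6.1
ee_pos: [537.0, 239.9, 371.3]
orientation: [0.5, -3.096, -0.001]
wrist_force: [-0.5, 0.0, -3.5]
grip_width: 23.6
gripper_force: 30.0
```

step_arm(plan=[[-0.03, 0.08, 0.1, 0, 0, 0, -1], [-0.075, 0.156, 0.2, 0, 0, 0, -1], [-0.075, 0.156, 0.292, 0, 0, 0, -1], [-0.075, 0.156, 0.292, 0, 0, 0, -1], [-0.075, 0.156, 0.292, 0, 0, 0, -1], [-0.075, 0.156, 0.292, 0, 0, 0, -1], [-0.075, 0.156, 0.292, 0, 0, 0, -1]])

```text
time_s: 6.68
ee_pos: [539.7, 256.5, 342.9]
orientation: [-0.496, 3.101, 0.001]
wrist_force: [-0.1, -0.3, -2.1]
grip_width: 23.5
gripper_force: 30.0
```

Run:
```python
from h import *
apply([-0.6, 1, 0.4, 0,0,0]); apply([-0.075, 0.156, 0.292, 0,0, 0]); err()
s=grab_frame("side");t=grab_frame("top")
o=env.get_obs();r=R.from_rotvec(o["orientation"]);p=o["ee_pos"]
for q in ([0,0,300],[0,0,219]): print(q,(proj(s,p+r.apply(q))-[270,130])*5,(proj(t,p+r.apply(q))-[160,170])*5)
cv2.imwrite("pics/c4.png",np.hstack([crop(s,270,130,80,90,5),crop(t,160,170,80,90,5)]))
```

```text
t 6.6833 pos [539.7 256.5 342.9] -cmd [ 0.15 -0.6   0.9 ] rot [-0.01 -0.1   0.04] F [-0.1 -0.3 -2.1] grip 23.535685485782523 29.99934206600301 q [ 0.38  0.46  1.45  0.    1.23 -1.51]
[0, 0, 300] [276.94691394 258.41130059] [243.04705111 293.31317697]
[0, 0, 219] [280.50132627 133.81681511] [198.31856578 245.77400036]
```

View pics/c4.png

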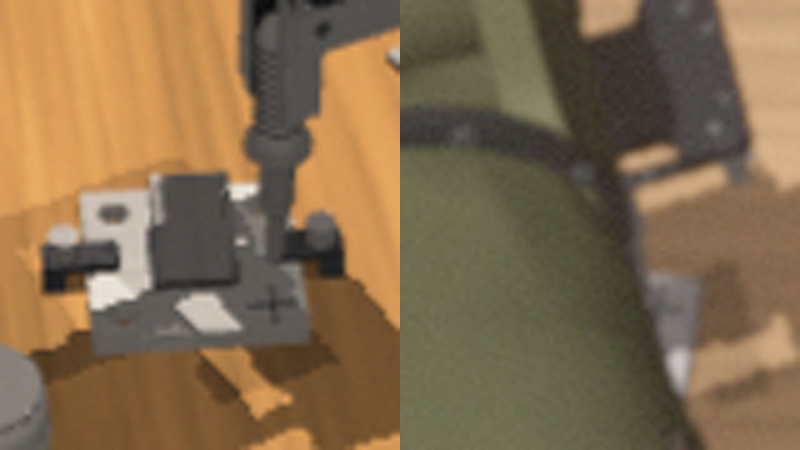

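Side view: the tip is at crop (274,260), predicted (277,258). The cross is at (274,306). The punch looks upright, and the top view is mostly blocked. Lowering to 8 mm above the plate and looking from near.

step_arm(plan=[[0, 0, 0.08, 0, 0, 0, -1], [0, 0, 0.16, 0, 0, 0, -1], [0, 0, 0.183, 0, 0, 0, -1], [0, 0, 0.183, 0, 0, 0, -1], [0, 0, 0.183, 0, 0, 0, -1]])

```text
time_s: 7.2
ee_pos: [539.6, 257.1, 319.6]
orientation: [0.497, -3.101, -0.0]
wrist_force: [-0.3, -0.2, -3.3]
grip_width: 23.5
gripper_force: 30.0
```

Run:
```python
from h import *
apply([0,0,0.183,0,0,0]); err()
s=grab_frame("side");t=grab_frame("top")
o=env.get_obs();r=R.from_rotvec(o["orientation"]);p=o["ee_pos"]
for q in ([0,0,300],[0,0,266],[0,0,225]): print(q,(proj(s,p+r.apply(q))-[304,165])*10,(proj(t,p+r.apply(q))-[195,205])*10)
print(proj(s,[539.5,257.1,12])*10-[3040,1650])
g=np.clip(np.hstack([crop(s,304,165,40,40,10),crop(t,195,205,40,40,10)])*1.6,0,255)
cv2.imwrite("pics/c5.png",g)
```

```text
t 7.2 pos [539.6 257.1 319.6] -cmd [ 0.05  0.05 -0.4 ] rot [-0.    0.03 -0.  ] F [-0.3 -0.2 -3.3] grip 23.50819781963923 29.999479595571756 q [ 0.38  0.48  1.47  0.    1.19 -1.51]
[0, 0, 300] [210.83140107 231.45299416] [156.92964417 261.35920158]
[0, 0, 266] [213.7506967 131.5467112] [122.55571884 224.84729458]
[0, 0, 225] [217.40543896   6.47143251] [ 77.96167098 177.47959617]
[209.30639877 255.94511001][ WARN:0@2.982] global loadsave.cpp:1063 imwrite_ Unsupported depth image for selected encoder is fallbacked to CV_8U.
```

View pics/c5.png

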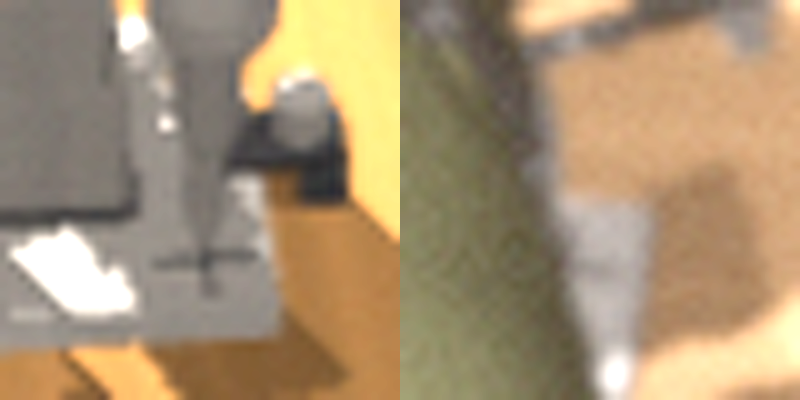

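Side view: the cross centre is at crop (206,260) and the punch point ends just above it near x≈205, but contrast is low. I'll read the pixel rows.

Run:
```python
from h import *
s=grab_frame("side"); g=s["color"].mean(2)
print("cols",list(range(314,338)))
for v in range(174,198): print(v,*[int(x) for x in g[v,314:338]])
```

```text
cols [314, 315, 316, 317, 318, 319, 320, 321, 322, 323, 324, 325, 326, 327, 328, 329, 330, 331, 332, 333, 334, 335, 336, 337]
174 78 76 76 90 93 94 113 83 67 71 72 73 72 67 92 134 136 111 103 103 101 104 104 133
175 76 75 75 87 91 90 90 74 68 72 73 71 71 68 77 121 117 92 95 101 102 99 92 104
176 76 74 75 85 92 91 120 89 68 72 72 73 70 67 62 63 49 65 75 86 87 88 80 73
177 75 75 76 89 93 93 162 120 73 70 73 70 70 67 50 45 40 62 72 76 77 79 76 53
178 76 75 77 88 93 93 90 85 73 69 73 72 70 62 49 40 42 62 69 77 75 75 65 48
179 76 75 75 86 93 91 91 92 75 69 70 72 67 53 45 43 44 46 56 69 71 59 45 41
180 77 73 68 87 93 92 90 92 80 70 67 70 56 47 44 44 45 44 42 41 38 38 36 34
181 77 75 66 83 90 92 91 92 82 70 73 72 53 42 40 35 36 34 36 32 30 30 33 33
182 76 74 66 67 85 91 92 90 80 71 75 70 60 75 80 78 57 46 42 40 34 32 35 37
183 75 75 66 58 83 89 90 91 81 72 73 73 73 107 122 123 85 58 56 48 34 33 32 32
184 76 74 64 59 84 91 92 92 80 73 73 73 74 86 114 121 88 61 56 47 34 33 31 34
185 68 68 56 57 83 91 92 92 83 74 74 72 74 86 112 124 97 69 62 59 53 50 53 52
186 43 39 48 59 85 93 91 91 84 76 71 
[... 204 characters left out ...]
2 92 92 90 92 91 89 89 79 66 80 84 85 85 106 121 97 79 78 76 81 83 85
190 91 92 93 93 91 86 86 77 75 75 52 60 67 66 66 76 110 96 81 77 78 80 82 85
191 103 117 102 90 92 77 72 71 72 72 51 74 80 80 81 89 93 95 83 78 79 80 80 82
192 149 179 133 93 93 93 92 93 93 93 72 83 91 92 92 90 91 98 85 79 77 77 81 84
193 192 193 148 102 89 91 91 91 91 89 72 72 86 91 91 92 90 88 83 79 77 78 79 84
194 194 193 192 130 90 92 91 91 90 89 75 77 88 92 89 93 91 89 83 78 79 78 78 83
195 181 178 177 125 92 90 90 89 90 90 91 89 90 89 89 90 90 90 80 79 78 77 78 82
196 129 115 108 110 96 88 88 89 89 89 88 88 90 87 87 89 88 86 68 69 76 78 78 81
197 88 89 88 90 90 89 89 88 88 88 88 88 88 88 90 87 87 81 64 57 68 77 79 78
```

Landing error in the side view is about 0.3 mm, so I'll shift +x by 0.3 mm and press in stages.

step_arm(plan=[[-0.003, 0, 0.025, 0, 0, 0, -1], [-0.003, 0, 0.05, 0, 0, 0, -1], [-0.003, 0, 0.07, 0, 0, 0, -1], [-0.003, 0, 0.085, 0, 0, 0, -1], [-0.003, 0, 0.1, 0, 0, 0, -1], [-0.003, 0, 0.1, 0, 0, 0, -1], [-0.003, 0, 0.1, 0, 0, 0, -1]])

```text
time_s: 7.93
ee_pos: [539.9, 257.2, 308.2]
orientation: [-0.497, 3.102, 0.001]
wrist_force: [-1.3, -0.2, 0.6]
grip_width: 23.4
gripper_force: 30.0
```

Run:
```python
from h import *
apply([-.003,0,0.1,0,0,0]); err(); print(env.get_obs()["ft_torque"])
```

```text
t 7.9333 pos [539.9 257.2 308.2] -cmd [0.06 0.04 0.15] rot [-0.01 -0.02  0.  ] F [-1.3 -0.2  0.6] grip 23.38138834819987 30.000302471453324 q [ 0.38  0.5   1.48  0.    1.16 -1.51]
[-0.00667378  0.13400769  0.07065421]
```

step_arm(plan=[[0, 0, 0.01, 0, 0, 0, -1], [0, 0, 0.02, 0, 0, 0, -1], [0, 0, 0.03, 0, 0, 0, -1], [0, 0, 0.03, 0, 0, 0, -1], [0, 0, 0.03, 0, 0, 0, -1]])

```text
time_s: 8.35
ee_pos: [539.9, 257.2, 304.6]
orientation: [-0.497, 3.102, 0.001]
wrist_force: [-0.5, 0.2, 3.5]
grip_width: 23.4
gripper_force: 30.0
```

Run:
```python
from h import *
apply([0,0,0.03,0,0,0]); err(); print(env.get_obs()["ft_torque"])
```

```text
t 8.35 pos [539.9 257.2 304.6] -cmd [0.06 0.04 0.16] rot [-0.01 -0.03 -0.  ] F [-0.5  0.2  3.5] grip 23.398710393892525 30.000852257944643 q [ 0.38  0.5   1.48  0.    1.16 -1.51]
[0.0272916  0.12533287 0.01305503]
```

step_arm(plan=[[0, 0, 0.01, 0, 0, 0, -1], [0, 0, 0.02, 0, 0, 0, -1], [0, 0, 0.02, 0, 0, 0, -1], [0, 0, 0.02, 0, 0, 0, -1]])

```text
time_s: 8.68
ee_pos: [540.0, 257.2, 302.4]
orientation: [-0.497, 3.101, 0.001]
wrist_force: [-0.5, 1.6, 5.8]
grip_width: 23.5
gripper_force: 30.0
```

Run:
```python
from h import *
apply([0,0,0.02,0,0,0]); err(); print(env.get_obs()["ft_torque"])
```

```text
t 8.6833 pos [540.  257.2 302.4] -cmd [0.08 0.06 0.35] rot [-0.01 -0.05 -0.  ] F [-0.5  1.6  5.8] grip 23.47102501857735 30.000957035226747 q [ 0.38  0.5   1.49  0.    1.15 -1.51]
[-0.05613655  0.27918418  0.0188142 ]
```

step_arm(plan=[[0, 0, 0.005, 0, 0, 0, -1], [0, 0, 0.01, 0, 0, 0, -1], [0, 0, 0.01, 0, 0, 0, -1], [0, 0, 0.01, 0, 0, 0, -1]])

```text
time_s: 9.02
ee_pos: [540.0, 257.2, 301.3]
orientation: [-0.497, 3.101, 0.001]
wrist_force: [-1.2, -0.3, 7.3]
grip_width: 23.5
gripper_force: 30.0
```

Run:
```python
from h import *
apply([0,0,0.01,0,0,0]); err(); print(env.get_obs()["ft_torque"])
s=grab_frame("side")
o=env.get_obs();r=R.from_rotvec(o["orientation"]);p=o["ee_pos"]
for d in (199,219,225,266,290): print(d,(proj(s,p+r.apply([0,0,d]))-[295,125]+.5)*8)
cv2.imwrite("pics/c6.png",np.clip(crop(s,295,125,60,72,8)*1.5,0,255).astype(np.uint8))
```

```text
t 9.0167 pos [540.  257.2 301.3] -cmd [0.11 0.05 0.46] rot [-0.01 -0.06 -0.  ] F [-1.2 -0.3  7.3] grip 23.492494731688623 30.001895141322166 q [ 0.38  0.5   1.49  0.    1.15 -1.51]
[-0.11434531  0.30956846 -0.01668346]
199 [251.8491288  311.19318395]
219 [250.41229978 360.86057944]
225 [249.98690306 375.56542386]
266 [247.14753071 473.71504838]
290 [245.53821322 529.34491616]
```

View pics/c6.png

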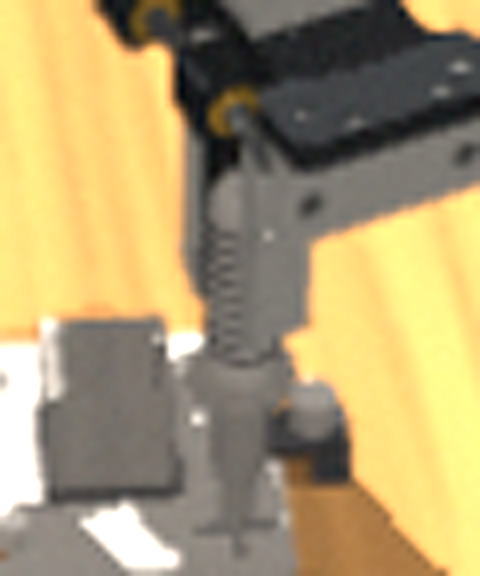

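The collar and nose are low-contrast in shadow, with the collar's lower edge around crop y 400. I'll measure it numerically to tell slip from trip.

Run:
```python
from h import *
err()
s=grab_frame("side"); g=s["color"].mean(2)
print("cols",*range(315,336))
for v in range(164,196): print(v,*[int(x) for x in g[v,315:336]])
o=env.get_obs();r=R.from_rotvec(o["orientation"]);p=o["ee_pos"]
for d in (219,225,258,266): print(d,proj(s,p+r.apply([0,0,d])))
err()
```

```text
t 9.0667 pos [540.  257.2 301.3] -cmd [0.11 0.06 0.49] rot [-0.01 -0.06 -0.  ] F [-0.6 -0.4  7.2] grip 23.892301593262072 30.00200111302547 q [ 0.38  0.5   1.49  0.    1.15 -1.51]
cols 315 316 317 318 319 320 321 322 323 324 325 326 327 328 329 330 331 332 333 334 335
164 125 146 151 144 138 93 75 68 66 63 69 75 78 82 82 82 79 81 104 143 154
165 103 146 152 147 139 87 62 71 79 77 74 77 80 80 80 82 83 91 105 140 152
166 102 155 176 173 167 101 68 75 62 65 73 77 81 80 80 88 102 125 138 149 152
167 115 191 220 223 215 127 52 67 79 76 75 75 82 81 69 105 148 157 156 153 151
168 75 200 214 209 162 92 66 70 60 65 75 74 80 78 62 97 138 154 156 154 151
169 72 183 155 114 87 78 68 65 69 75 81 85 66 57 62 75 108 149 156 154 150
170 73 103 122 99 80 76 82 80 71 63 58 67 69 78 78 77 100 145 157 153 152
171 75 93 114 90 76 79 83 88 88 89 91 88 88 83 78 77 79 136 159 152 149
172 74 83 90 78 78 78 82 84 89 89 91 89 86 80 78 79 88 115 152 131 130
173 75 81 90 86 77 77 78 78 83 86 86 85 83 81 77 75 82 99 104 103 106
174 79 75 88 92 80 73 76 77 79 80 81 79 77 79 81 77 88 102 103 104 103
175 75 76 86 91
[... 1023 characters left out ...]
 78 75 71 73 67 67 67 68 78 109 95 80 79 79 79
191 92 93 92 92 78 71 70 72 72 73 76 80 81 82 90 92 88 80 77 78 81
192 103 92 94 92 92 93 93 90 93 71 83 92 92 94 93 92 86 82 79 79 77
193 150 127 103 92 92 91 92 91 92 72 74 89 92 91 92 91 88 82 78 78 79
194 194 194 131 91 91 91 90 91 91 77 76 87 89 91 91 91 88 83 79 79 78
195 180 179 124 91 90 90 90 92 90 91 91 90 91 91 91 89 88 83 79 77 76
219 [325.80434345 169.60548038]
225 [325.75126707 171.44363375]
258 [325.46499432 181.35789708]
266 [325.39700071 183.71266749]
t 9.1167 pos [540.  257.3 301.3] -cmd [0.11 0.08 0.49] rot [-0.01 -0.06 -0.01] F [-0.4 -0.3  7.3] grip 23.672545154482137 30.001725652255118 q [ 0.38  0.5   1.49  0.    1.15 -1.51]
```

No slip seen: the collar's lower edge is at row ~176.7 against 176 predicted. Pressing further until the trip is clear.

step_arm(plan=[[0, 0, 0.005, 0, 0, 0, -1], [0, 0, 0.01, 0, 0, 0, -1], [0, 0, 0.01, 0, 0, 0, -1]])

```text
time_s: 9.37
ee_pos: [540.0, 257.3, 300.0]
orientation: [-0.497, 3.101, 0.001]
wrist_force: [-0.6, -0.5, 7.1]
grip_width: 23.3
gripper_force: 30.0
```

Run:
```python
from h import *
apply([0,0,0.01,0,0,0]); err(); print(env.get_obs()["ft_torque"])
```

```text
t 9.3667 pos [540.  257.3 300. ] -cmd [0.09 0.08 0.41] rot [-0.01 -0.06 -0.01] F [-0.6 -0.5  7.1] grip 23.322912624320885 30.001650431659073 q [ 0.38  0.51  1.49  0.    1.15 -1.51]
[-0.02351682  0.16750392 -0.00080683]
```

step_arm(plan=[[0, 0, 0.005, 0, 0, 0, -1], [0, 0, 0.01, 0, 0, 0, -1], [0, 0, 0.01, 0, 0, 0, -1]])

```text
time_s: 9.62
ee_pos: [540.0, 257.3, 299.2]
orientation: [-0.497, 3.101, 0.001]
wrist_force: [-1.3, -1.1, 10.7]
grip_width: 23.6
gripper_force: 30.0
```

Run:
```python
from h import *
apply([0,0,0.01,0,0,0]); err(); print(env.get_obs()["ft_torque"])
s=grab_frame("side"); g=s["color"].mean(2)
for v in range(168,192): print(v,*[int(x) for x in g[v,318:332]])
```

```text
t 9.6167 pos [540.  257.3 299.2] -cmd [0.15 0.08 0.81] rot [-0.01 -0.09 -0.  ] F [-1.3 -1.1 10.7] grip 23.63059019021829 30.00246359501034 q [ 0.38  0.51  1.49  0.    1.15 -1.51]
[-0.14807987  0.4488192  -0.00449583]
168 209 183 107 66 67 72 76 76 79 82 81 70 102 146
169 114 88 66 61 76 74 76 80 79 81 72 67 78 133
170 102 83 77 74 69 64 71 74 66 66 65 72 78 101
171 97 81 80 83 87 81 78 80 78 85 83 77 78 80
172 79 78 79 82 87 89 88 88 89 86 83 78 78 92
173 82 77 78 78 85 86 87 89 88 86 81 80 79 94
174 85 74 73 77 78 79 84 84 84 80 79 81 77 89
175 91 83 76 75 79 78 80 77 79 80 80 74 75 83
176 94 119 100 79 75 75 77 77 77 74 71 58 48 63
177 95 161 125 78 70 72 73 75 74 71 55 43 40 63
178 94 93 93 78 70 70 73 74 72 70 55 45 41 61
179 92 92 93 79 70 72 76 74 72 70 54 46 43 48
180 92 93 92 74 68 73 75 75 72 70 54 43 43 43
181 91 92 91 74 67 74 74 73 71 69 54 38 35 34
182 86 92 91 74 67 73 74 74 71 68 74 77 56 45
183 84 91 93 76 71 71 73 74 72 68 95 119 84 59
184 84 92 90 84 73 73 74 73 71 73 86 115 87 61
185 85 93 93 92 79 71 72 71 70 82 88 112 97 69
186 86 91 92 92 82 72 70 69 68 87 92 94 96 88
187 90 90 91 92 81 74 75 73 74 87 92 90 89 83
188 91 92 93 93 83 73 73 73 75 88 92 91 97 87
189 92 92 94 91 81 74 73 71 76 86 88 89 116 97
190 92 89 87 79 74 72 75 66 67 68 67 78 110 95
191 90 77 71 71 73 72 70 75 80 82 83 91 94 88
```

The sleeve moved 5.5–6 rows for 6.0 expected, so there is almost no slip and the nose is about 11–12 mm in. The force followed the post-trip plateau and is now rising onto the hard stop: it has tripped. Lifting.

step_arm(plan=[[0, 0, -0.1, 0, 0, 0, -1], [0, 0, -0.25, 0, 0, 0, -1], [0, 0, -0.5, 0, 0, 0, -1], [0, 0, -0.75, 0, 0, 0, -1], [0, 0, -1, 0, 0, 0, -1], [0, 0, -1, 0, 0, 0, -1], [0, 0, -1, 0, 0, 0, -1]])

```text
time_s: 10.25
ee_pos: [539.8, 257.1, 419.6]
orientation: [-0.497, 3.1, 0.001]
wrist_force: [-1.1, 0.4, -3.8]
grip_width: 23.5
gripper_force: 30.0
```

Run:
```python
from h import *
apply([0,0,-1,0,0,0]); err()
s=grab_frame("side"); 
o=env.get_obs();r=R.from_rotvec(o["orientation"]);p=o["ee_pos"]
u0,v0=295,85
for d in (210,219,225,266,300): print(d,(proj(s,p+r.apply([0,0,d]))-[u0,v0]+.5)*6)
cv2.imwrite("pics/c7.png",np.clip(crop(s,u0,v0,60,120,6)[:600]*1.5,0,255).astype(np.uint8)[:, :])
need(HOME+(180+100)*axis(),ori(25)); need(np.array([506,100,425]),ori(0))
```

```text
t 10.25 pos [539.8 257.1 419.6] -cmd [-0.13 -0.05  1.19] rot [-0.01 -0.13 -0.  ] F [-1.1  0.4 -3.8] grip 23.47746628429674 29.999354142928496 q [ 0.38  0.4   1.36  0.    1.39 -1.51]
210 [193.76863998 263.92322936]
219 [193.19371605 282.76492323]
225 [192.81351171 295.2251698 ]
266 [190.27942416 378.2735518 ]
300 [188.25911465 444.48414367]
row [ 1.1471 -1.9304  0.2404] [ 0.     -0.0694  0.    ]
row [ 0.6775 -1.1559 -0.0549] [ 0. -0.  0.]
```

View pics/c7.png

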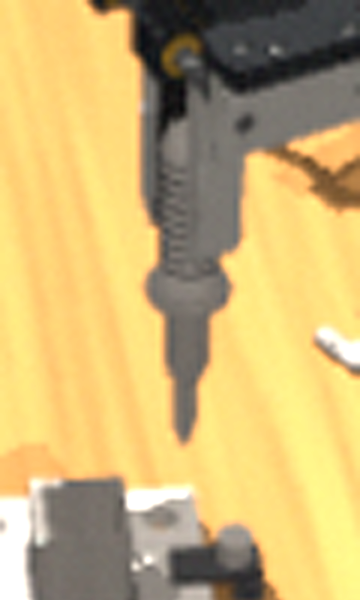

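Tip at crop (184,442), predicted (188,444): no slip, nose out again, so the stroke was the full ~12 mm. Returning by the same path.

step_arm(plan=[[0.15, -0.25, 0, 0, 0, 0, -1], [0.3, -0.5, 0, 0, 0, 0, -1], [0.45, -0.75, -0.02, 0, 0, 0, -1], [0.6, -1, -0.05, 0, 0, 0, -1], [0.6, -1, -0.05, 0, 0, 0, -1]])

```text
time_s: 10.72
ee_pos: [508.1, 116.6, 423.4]
orientation: [0.492, -3.1, 0.001]
wrist_force: [-0.7, 0.1, -2.2]
grip_width: 23.3
gripper_force: 30.0
```

Run:
```python
from h import *
apply([.6,-1,-.05,0,0,0]); err(); need(HOME+305*axis(),ori(25))
```

```text
t 10.7167 pos [508.1 116.6 423.4] -cmd [-0.84 -4.03 -1.04] rot [0.03 0.16 0.18] F [-0.7  0.1 -2.2] grip 23.319183052229942 29.998893428128213 q [ 0.16  0.22  1.58 -0.    1.35 -1.73]
row [ 0.6352 -0.9304  0.1016] [ 0.     -0.0694  0.    ]
```

step_arm(plan=[[0.13, -0.2, 0, 0, -0.0139, 0, -1], [0.26, -0.4, 0, 0, -0.0278, 0, -1], [0.39, -0.6, 0.03, 0, -0.0417, 0, -1], [0.52, -0.8, 0.06, 0, -0.0556, 0, -1], [0.635, -0.93, 0.1015, 0, -0.0694, 0, -1], [0.635, -0.93, 0.1015, 0, -0.0694, 0, -1], [0.635, -0.93, 0.1015, 0, -0.0694, 0, -1], [0.635, -0.93, 0.1015, 0, -0.0694, 0, -1]])

```text
time_s: 11.38
ee_pos: [471.7, -8.7, 411.5]
orientation: [-0.429, 2.678, 0.096]
wrist_force: [-0.1, 0.2, -2.8]
grip_width: 23.7
gripper_force: 30.0
```

Run:
```python
from h import *
apply([0.635, -0.93, 0.1015, 0, -0.0694, 0]); err(); need(HOME+180*axis(),ori(25))
```

```text
t 11.3833 pos [471.7  -8.7 411.5] -cmd [ 0.2   0.42 -0.74] rot [-0.06  0.16  0.03] F [-0.1  0.2 -2.8] grip 23.658490928961765 29.999373662285507 q [-0.12  0.06  1.8   0.23  0.9  -2.12]
row [-1.0000e-04 -6.0000e-04  1.0417e+00] [ 0. -0.  0.]
```

step_arm(plan=[[0, 0, 0.15, 0, 0, 0, -1], [0, 0, 0.3, 0, 0, 0, -1], [0, 0, 0.4, 0, 0, 0, -1], [0, 0, 0.5, 0, 0, 0, -1], [0, 0, 0.6, 0, 0, 0, -1], [0, 0, 0.6, 0, 0, 0, -1]])

```text
time_s: 11.88
ee_pos: [500.8, 0.9, 344.7]
orientation: [-0.43, 2.678, 0.097]
wrist_force: [-0.0, -0.3, -2.9]
grip_width: 23.6
gripper_force: 30.0
```

step_arm(plan=[[0, 0, 0.08, 0, 0, 0, -1], [0, 0, 0.16, 0, 0, 0, -1], [0, 0, 0.24, 0, 0, 0, -1], [0, 0, 0.32, 0, 0, 0, -1], [0, 0, 0.38, 0, 0, 0, -1], [0, 0, 0.38, 0, 0, 0, -1], [0, 0, 0.38, 0, 0, 0, -1]])

```text
time_s: 12.47
ee_pos: [518.8, 6.4, 305.2]
orientation: [-0.429, 2.676, 0.096]
wrist_force: [0.4, 0.8, -2.5]
grip_width: 23.4
gripper_force: 30.0
```

Run:
```python
from h import *
apply([0,0,.98,0,0,0]); err(); need(HOME+180*axis(),ori(25))
```

```text
t 12.4667 pos [518.8   6.4 305.2] -cmd [ 0.11  0.05 -0.42] rot [-0.02  0.04  0.  ] F [ 0.4  0.8 -2.5] grip 23.437104413738485 29.99947977717966 q [-0.08  0.29  1.8   0.27  0.66 -2.15]
row [-0.0001 -0.0006  0.0617] [ 0. -0.  0.]
```

No contact yet, 7.4 mm to go. Easing down until the collar touches.

step_arm(plan=[[0, 0, 0.02, 0, 0, 0, -1], [0, 0, 0.04, 0, 0, 0, -1], [0, 0, 0.055, 0, 0, 0, -1], [0, 0, 0.062, 0, 0, 0, -1], [0, 0, 0.062, 0, 0, 0, -1], [0, 0, 0.062, 0, 0, 0, -1]])

```text
time_s: 12.97
ee_pos: [521.7, 7.4, 299.0]
orientation: [-0.429, 2.675, 0.095]
wrist_force: [-1.0, -0.8, -1.1]
grip_width: 23.5
gripper_force: 30.0
```

Run:
```python
from h import *
apply([0,0,.062,0,0,0]); err(); print(load()[1].inv().apply(env.get_obs()["wrist_force"]))
```

```text
t 12.9667 pos [521.7   7.4 299. ] -cmd [0.03 0.01 0.1 ] rot [-0.   -0.02  0.  ] F [-1.  -0.8 -1.1] grip 23.461227687984202 29.999659799505025 q [-0.08  0.3   1.8   0.27  0.65 -2.15]
[ 1.51512473 -0.43737255  0.46176929]
```

step_arm(plan=[[0, 0, 0.004, 0, 0, 0, -1], [0, 0, 0.008, 0, 0, 0, -1], [0, 0, 0.008, 0, 0, 0, -1], [0, 0, 0.008, 0, 0, 0, -1]])

```text
time_s: 13.3
ee_pos: [521.8, 7.4, 298.9]
orientation: [-0.429, 2.675, 0.095]
wrist_force: [-13.0, -2.8, 12.0]
grip_width: 23.3
gripper_force: 30.0
```

Run:
```python
from h import *
apply([0,0,.008,0,0,0]); err(); print(load()[1].inv().apply(env.get_obs()["wrist_force"]))
```

```text
t 13.3 pos [521.8   7.4 298.9] -cmd [-0.2  -0.08  0.89] rot [-0.   -0.03 -0.02] F [-13.   -2.8  12. ] grip 23.296914696104654 30.003113157581538 q [-0.08  0.3   1.8   0.27  0.65 -2.15]
[  6.91058462   1.35673785 -16.43705955]
```

The collar is seated (about 18 N, no slip). Relaxing and letting go.

step_arm(plan=[[0, 0, -0.006, 0, 0, 0, -1], [0, 0, -0.006, 0, 0, 0, -1], [0, 0, -0.006, 0, 0, 0, 1], [0, 0, -0.006, 0, 0, 0, 1], [0, 0, -0.006, 0, 0, 0, 1], [0, 0, -0.006, 0, 0, 0, 1], [0, 0, -0.006, 0, 0, 0, 1], [0, 0, -0.006, 0, 0, 0, 1]])

```text
time_s: 13.97
ee_pos: [521.8, 7.4, 298.6]
orientation: [-0.429, 2.675, 0.095]
wrist_force: [-0.4, 0.5, -0.9]
grip_width: 60.0
gripper_force: 0.0
```

step_arm(plan=[[0, 0, 0, 0, 0, 0, 1], [0, 0, 0, 0, 0, 0, 1], [0, 0, 0, 0, 0, 0, 1], [0, 0, 0, 0, 0, 0, 1], [0, 0, 0, 0, 0, 0, 1], [0, 0, 0, 0, 0, 0, 1], [0, 0, 0, 0, 0, 0, 1], [0, 0, 0, 0, 0, 0, 1]])

```text
time_s: 14.63
ee_pos: [521.8, 7.4, 298.6]
orientation: [-0.429, 2.675, 0.095]
wrist_force: [0.0, -0.8, -0.3]
grip_width: 94.1
gripper_force: 0.0
```

step_arm(plan=[[0, 0, -0.15, 0, 0, 0, 1], [0, 0, -0.35, 0, 0, 0, 1], [0, 0, -0.6, 0, 0, 0, 1], [0, 0, -0.85, 0, 0, 0, 1], [0, 0, -1, 0, 0, 0, 1], [0, 0, -1, 0, 0, 0, 1], [0, 0, -1, 0, 0, 0, 1]])

```text
time_s: 15.22
ee_pos: [473.5, -8.5, 407.7]
orientation: [-0.428, 2.674, 0.095]
wrist_force: [-0.2, -0.5, -0.5]
grip_width: 93.8
gripper_force: 0.0
```

step_arm(plan=[[0.2, 0.2, -0.1, 0, 0, 0, 1], [0.4, 0.4, -0.2, 0, 0, 0, 1], [0.6, 0.7, -0.3, 0, 0, 0, 1], [0.8, 1, -0.3, 0, 0, 0, 1], [0.8, 1, -0.3, 0, 0, 0, 1], [0.8, 1, -0.3, 0, 0, 0, 1]])

```text
time_s: 15.72
ee_pos: [338.2, 74.7, 398.4]
orientation: [-0.433, 2.676, 0.096]
wrist_force: [0.0, -0.4, 0.5]
grip_width: 94.2
gripper_force: 0.0
```

Run:
```python
from h import *
apply([0,0,-.006,0,0,0]);apply([0,0,-1,0,0,0]);apply([.8,1,-.3,0,0,0]);err()
s=grab_frame("side");t=grab_frame("top")
cv2.imwrite("pics/c8.png",np.hstack([s["color"][100:340,200:460,::-1],t["color"][100:340,150:410,::-1]]))
```

```text
t 15.7167 pos [338.2  74.7 398.4] -cmd [-0.84  1.06 -1.12] rot [-0.1   0.07 -0.14] F [ 0.  -0.4  0.5] grip 94.15738863191241 0.0 q [ 0.09 -0.24  2.11  0.13  0.85 -1.86]
```

View pics/c8.png

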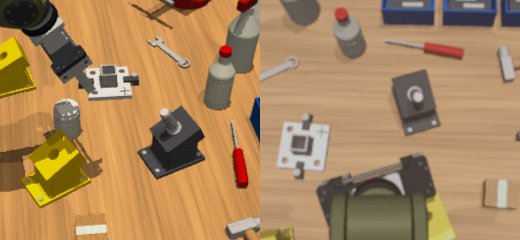

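The punch stands home in the rest (top about (307,196), side cap about (366,212), as at the start). The other things are undisturbed and the arm is clear.

```bash
python3 -c "
from bench import env
print(env.sign_off())"
```

```text
the job is handed in; nothing more can be done
None
```

I punched the cross once, put the punch back in its slanting rest with the collar seated, let go, and handed the job in at about 16 s. I judged the trip from the roughly 12 mm nose stroke and the force pattern, because the 16 N peak fell between readings.

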